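# Set the sprung remote cradle and load it

### The job

Pull the sprung end stop of the aluminium remote cradle out until its pointer stays, once you let go, within the width of the brass marker clip. Then press the cradle's hinged ratchet cover down until it snaps fully shut, and finally lay the smaller, slimmer remote flat in the cradle's bay, buttons up (either end first). Leave the big remote, the coaster and the bottle where they are.

Things in the scene. Friction and masses are not known exactly. Their poses are not given: they have to be found in the camera images.
- cradle: Fixed aluminium cradle, yaw within 0.25 rad of 0. Plate 160 x 310 x 8 mm (x = -105 to +55); origin on the sideboard under the middle line of the bay, z up. The remote's bay runs along y: floor z = 8, 48 mm wide between lips (x = +-24 to +-28, top z = 12), ended at +y by a fixed wall and at -y by the sprung end stop.
- jaw: Sprung end stop: 10 mm thick (y) plate across the bay, 44 mm wide, top z = 62 mm; origin mid-thickness at its foot, z = 9; axes as the cradle's. Rests at cradle y = +15 (bay 110 mm long), slides up to 106 mm to -y against a spring (3 N, 8 N far out). Ratchet, 6 mm pitch: let go, it springs back 1 to 7 mm to the last tooth and stays; it cannot be let in again.
- bay_end (a point): Foot of the fixed end wall of the bay: middle of its inner face (cradle x = 0, y = +130), on the bay floor, 8 mm above the sideboard. The wall is 8 mm thick, top z = 30.
- jaw_tab (a point): Grip point in the end stop's finger tab, 47 mm above the sideboard, mid-thickness; the tab is 10 mm thick (y), 36 mm wide (x), z = 28 to 62.
- jaw_pointer (a point): Tip of the black pointer on the +x side of the end stop, level with its mid-thickness, 36 mm from the bay's middle line, 16.5 mm above the sideboard.
- marker: Brass clip fixed on the scale at the +x edge of the cradle plate, 16 x 16 mm, 10 mm high, black line across its middle; origin under its middle, axes as the cradle's. The pointer must stay within its width (y within 8 mm of its origin); that is 55 to 92 mm of pull from rest.
- cover (a joint): Hinged black ratchet cover, 46 (x) x 70 (y) x 4 mm, on a box at the cradle's robot side (cradle x = -98 to -47, y = +30 to +100). Angle in rad: 0 shut (level, top z = 34), starts 0.5 to 0.85, free edge (bay side) up; stays where left. A catch gives way at about 0.13 (about 5 N near the free edge), then holds it shut.
- cover_lip (a point): Middle of the cover's upper face, 43 mm from the hinge (3 mm from its free edge); moves with the cover.
- cover_hinge (a point): Middle of the hinge line (along cradle y), at cradle x = -95, y = +65, 30 mm above the sideboard. The cover's steel spring catch stands at cradle x = -57, y = 103 to 119, up to z = 37.
- slim_remote: The smaller remote, metal-grey, loose, 140 (x) x 36 (y) x 16 mm (z), about 110 g; origin under its middle, z up through the buttons.
- big_remote: The larger remote, black, loose, 200 (x) x 52 x 22 mm; origin under its middle. Not to be moved.
- coaster: White ceramic coaster, disc of radius 48 mm, 8 mm thick; origin under its middle. Not to be moved.
- bottle: Empty capped green glass bottle, radius 34 mm, 200 mm tall, standing; origin under its middle. Not to be moved.
Mind the look-alikes: they are no part of the job. Of the things shaped like the slim_remote, the metal one is meant.

How it is judged (in metres and radians):
On the way, in this order (a step that is already met when the one before it is completed fails the run):
1. the end stop has been pulled out and let go, and its pointer stays within the marker clip's width (y of jaw_pointer in the frame of marker between -0.008 and 0.008 m and contact force between the fingers and jaw below 0.3 N and linear speed of jaw below 0.01 m/s), for 0.3 s.
2. the ratchet cover is pressed shut past its catch (value of joint cover below 0.05 rad), for 0.2 s.
At the end, for the whole second after the job is handed in: Pointer within 8 mm of the clip's middle along the scale; cover under 0.05 rad; slim remote still, buttons up, flat on the bay floor (tilt < 0.06 rad, height within 4 mm), within 9 mm of the bay's middle line, along it within 0.13 rad, between end wall and end stop (y of jaw_pointer in the frame of marker between -0.008 and 0.008 m and value of joint cover below 0.05 rad and x of slim_remote in the frame of cradle between -0.009 and 0.009 m and y of slim_remote in the frame of cradle between -0.012 and 0.066 m and z of slim_remote in the frame of cradle between 0.004 and 0.012 m and angle between slim_remote's own z axis and vertical below 0.06 rad and angle between the x axis of slim_remote and the y axis of cradle, either way round below 0.13 rad and linear speed of slim_remote below 0.02 m/s); the robot touches nothing.
It fails at once if big remote moved by more than 30 mm (distance of big_remote from where it was at the start of the episode above 0.03 m).
It fails at once if coaster moved by more than 30 mm (distance of coaster from where it was at the start of the episode above 0.03 m).
It fails at once if bottle moved by more than 30 mm (distance of bottle from where it was at the start of the episode above 0.03 m).
It also fails if it takes over 64 s, if anything falls off the work surface, if the arm or the gripper's body presses on something with over 40 N, if the wrist force passes 120 N, or if a joint passes its speed limit or range.

### The arm

A 7-joint arm with a two-finger parallel gripper is mounted at the origin on the work surface. World frame = base frame: x ahead of the robot, y to its left, z up, the work surface at z = 0. Lengths are in mm, angles in rad, forces in N, time in s.
With the tool pointing down it reaches from about 400 to 875 mm from the base axis. Payload 4.4 kg.
Tool frame: the origin (TCP) lies at the very end of the fingers, on their centre line; the grasp point (between the pads) lies 19 mm behind it; z points along the fingers, y is the line along which they close (so a half turn about z gives the same grasp; the last joint's range is limited). The gripper opens to 85 mm and grips with 20 to 120 N. Pads are 22 mm wide; open, the fingers measure 114 mm over their backs; the gripper's body (76 mm by 85 mm) begins 54 mm behind the grasp point. The pads swing forward as they close: fully open they stand 13 mm farther back than shut.
Start: joints at [-1.191, 0.628, 0.038, 1.517, -0.027, 0.996, -0.02], TCP at [280.246, 586.498, 231.313] pointing down, gripper open.
Joint ranges: [-3.06, 3.06], [-0.37, 2.12], [-1.25, 1.32], [0.18, 2.47], [-1.1, 4.24], [0.23, 1.98], [-2.94, 2.94]. Speed limits (rad/s): [2.57, 2.57, 3.14, 3.14, 3.14, 3.14, 3.14].

### API

Orientations are given as [roll, pitch, yaw] about the fixed x, y, z axes, in that order (R = Rz(yaw) Ry(pitch) Rx(roll)).
In Python, from cell import status, get_image, ctrl, models gives the robot as it stands.
- The arm moves only by the shell command python3 -m handwheel 'ROWS' [OPENING]. ROWS is JSON, a list of rows, each an object with "delta_pos": the shift along the world's x, y, z in cm, a list of three; "yaw": the turn about the world's z in rad. A call has 1 to 10 rows; each row shifts and turns the commanded pose from where the row before left it; what a row does not reach is not made up. A row lasts 1/12 s, in which the tool goes at most 41.7 mm and 7.16 degrees, less where a joint would pass 70% of its speed; a pose out of reach is approached as far as the arm can. A call is refused whole if a number of a shift passes 4.17 or a number of a turn 0.125, either way. A call with a gripper value outside its range is refused whole. OPENING is the opening, from -1 (shut) to 1 (fully open), set as the call begins (- or left out, the last holds). The fingers move at their own pace and stop on an object; the grip force is fixed at half the most. Time passes only in rows, so rows that do not move let the fingers close. It gives the time, the measured TCP pose, the force, the opening and the grip force at its end, in the units of the state.
- status.read_state(): the state, without advancing time (a new reading comes with each control period).
- get_image(name): name is "scene" or "top"; returns a dict with "color" (480x640x3 uint8, red, green, blue), "z_map" (480x640 float32, mm along the optical axis (not along the pixel's ray), 0 where there is no reading), "fx", "fy", "cx", "cy" (pixels), "k1" (the pictures are not rectified: a ray, as slopes to the right and down, at radius r is drawn at 1 + k1 r^2 times it, then the intrinsics apply), "position" and "rotation" of the camera in the world. Camera axes: x right, y up, looking along -z (the intrinsics and any distortion apply to the point x, -y, -z); pixel columns grow to the right and rows downward; lengths in mm; the calibration is good to about 2 mm. A picture is of the moment at which its call begins.
- ctrl.finish_job(): hands the job in; it is judged then, once.
Trained networks look in a picture, given as the dict that the camera call returned (one of the last four; its "shot" number tells which), for a name from the list of things; names that differ only in an ending like _2 or _b are one class to them, and where a whole thing is asked for, a point or a joint stands for the part that bears it (a point fixed in the world has none). Each returns a list of dicts, best first, with "score" (0 to 1); they miss things now and then, are a little off and sometimes report something else, mostly with a low value. They report only what shows in the picture. A call takes as long as a camera call. They do not tell look-alikes from the thing itself.
- models.boxes_of(picture, name): "rect" ([left, top, right, bottom] in pixels, round what is visible of it).
The state is a dict: "clock": time; "qpos": joint angles; "qd": joint speeds; "tau": joint torques, N m; "eef_pos": TCP position; "tool_rot": TCP orientation; "force": force on the tool from outside, world axes, zero at the start; "torque": the same for the moment, N m; "width": finger opening in mm; "gripper_force": force on a finger pad.
Only numpy, scipy, OpenCV 4.12 (cv2) and the standard library are available. Lean on these libraries where they do the work, as an engineer would, in place of code of your own. Each camera call takes 0.05 s, during which the arm holds its last target. There are 200 camera calls.

## Working session

There is one attempt and no reset: what is moved stays moved. The work goes in short steps, Python scripts to look and compute and a shell command to move; the robot and the scene stay as the last step left them, time stands still between calls to the robot, and variables do not carry over. Pictures are saved under pics/ and viewed, at most 10 in all, crops included, and the job is handed in when it is done.

```bash
mkdir -p pics; cat > h.py <<'E'
import numpy as np, cv2
from cell import status,get_image,ctrl,models
def P(im):
    return np.array(im["position"],float), np.array(im["rotation"],float).reshape(3,3) if np.size(im["rotation"])==9 else im["rotation"]
def rays(im,px):
    px=np.atleast_2d(np.array(px,float))
    d=np.c_[(px[:,0]-im["cx"])/im["fx"],(px[:,1]-im["cy"])/im["fy"]]
    u=d.copy()
    for _ in range(20): u=d/(1+im["k1"]*(u**2).sum(1,keepdims=True))
    return np.c_[u[:,0],-u[:,1],-np.ones(len(u))]
def cloud(im,px):
    px=np.atleast_2d(np.array(px)); p,R=P(im)
    z=im["z_map"][px[:,1].astype(int),px[:,0].astype(int)]
    return p+(rays(im,px)*z[:,None])@R.T
def onz(im,px,h):
    p,R=P(im); r=rays(im,px)@R.T
    return p+r*((h-p[2])/r[:,2:3])
def proj(im,X):
    p,R=P(im); c=(np.atleast_2d(X)-p)@R
    u=np.c_[c[:,0]/-c[:,2],-c[:,1]/-c[:,2]]
    u=u*(1+im["k1"]*(u**2).sum(1,keepdims=True))
    return np.c_[u[:,0]*im["fx"]+im["cx"],u[:,1]*im["fy"]+im["cy"]]
def save(im,n): cv2.imwrite(f"pics/{n}.png",im["color"][:,:,::-1])
E
python3 - <<'E'
from h import *
for n in ("top","scene"):
    im=get_image(n); save(im,n+"0")
    print(n,{k:im[k] for k in im if k not in("color","z_map")})
    for o in ("cradle","jaw","jaw_tab","jaw_pointer","marker","cover","slim_remote","big_remote","coaster","bottle"):
        print(o,[(np.round(b["rect"]).tolist(),round(b["score"],2)) for b in models.boxes_of(im,o)][:4])
s=status.read_state();print(s)
E
```

```text
top {'fx': 458.72887040719365, 'fy': 458.72887040719365, 'cx': 316.43313486769375, 'cy': 241.3222408934844, 'k1': -0.07422723703616306, 'position': array([ 470.53714048,   40.7833543 , 1063.60769709]), 'rotation': array([ 0.05532628,  0.00468287, -1.58112408]), 'shot': 1}
cradle [([262.0, 183.0, 400.0, 257.0], 0.87)]
jaw []
jaw_tab [([268.0, 193.0, 332.0, 242.0], 0.63)]
jaw_pointer [([266.0, 197.0, 330.0, 241.0], 0.81)]
marker []
cover [([283.0, 235.0, 321.0, 255.0], 0.92), ([268.0, 196.0, 333.0, 242.0], 0.74)]
slim_remote [([175.0, 296.0, 214.0, 356.0], 0.89), ([122.0, 156.0, 173.0, 197.0], 0.83), ([178.0, 218.0, 196.0, 278.0], 0.58), ([289.0, 234.0, 323.0, 256.0], 0.35)]
big_remote [([472.0, 220.0, 509.0, 307.0], 0.7)]
coaster []
bottle [([439.0, 118.0, 485.0, 164.0], 0.96)]
scene {'fx': 558.2839556981158, 'fy': 558.2839556981158, 'cx': 321.4936764040499, 'cy': 236.13148105631913, 'k1': 0.057018216848464386, 'position': array([ 887.11691662, -592.40997636, 1112.7392047 ]), 'rotation': array([ 0.59656775, -0.01650178,  0.49635452]), 'shot': 2}
cradle [([260.0, 203.0, 377.0, 332.0], 
[... 566 characters left out ...]
, 420.0], 0.96)]
{'clock': 1.1, 'qpos': array([-1.19081277,  0.6284208 ,  0.03848539,  1.51741375, -0.02700475,
        0.99629135, -0.0200235 ]), 'qd': array([ 0.00106327, -0.00019402,  0.00136205, -0.00029291, -0.00118344,
        0.00280492, -0.00086605]), 'tau': array([ 5.31776423e-04, -5.63284028e+01,  1.22588195e+00, -1.93789673e+01,
        1.09489623e-02,  1.48556475e-03,  1.40626463e-05]), 'eef_pos': array([280.22704011, 586.49931439, 231.29525289]), 'tool_rot': array([-3.14157635e+00, -4.74181186e-05,  2.69576951e+00]), 'force': array([-0.15612902,  0.77278875,  0.73022646]), 'torque': array([-0.00464944,  0.06294631, -0.03763403]), 'gripper_force': 0.0, 'width': 85.73017779892025}
```

```bash
cat > /tmp/e.py <<'E'
s=open('h.py').read()
i=s.index("def P"); j=s.index("def rays")
s=s[:i]+'''from scipy.spatial.transform import Rotation as Ro
def P(im): return np.array(im["position"],float), Ro.from_euler("xyz",im["rotation"]).as_matrix()
'''+s[j:]
open('h.py','w').write(s)
E
python3 /tmp/e.py
python3 - <<'E'
import cv2,numpy as np
a=cv2.imread('pics/top0.png')[110:370,110:530]; b=cv2.imread('pics/scene0.png')[110:430,120:460]
cv2.imwrite('pics/a.png',cv2.resize(a,(800,495),interpolation=cv2.INTER_CUBIC))
cv2.imwrite('pics/b.png',cv2.resize(b,(637,600),interpolation=cv2.INTER_CUBIC))
E
```

```text
(no output)
```

View pics/a.png

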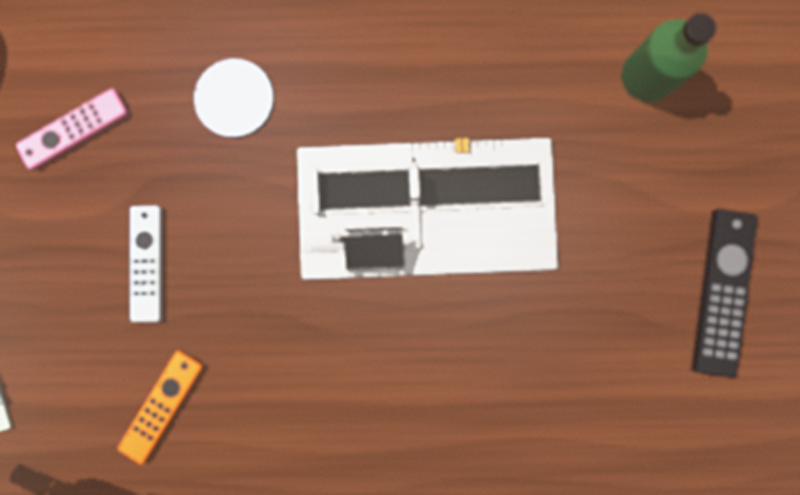

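View pics/b.png

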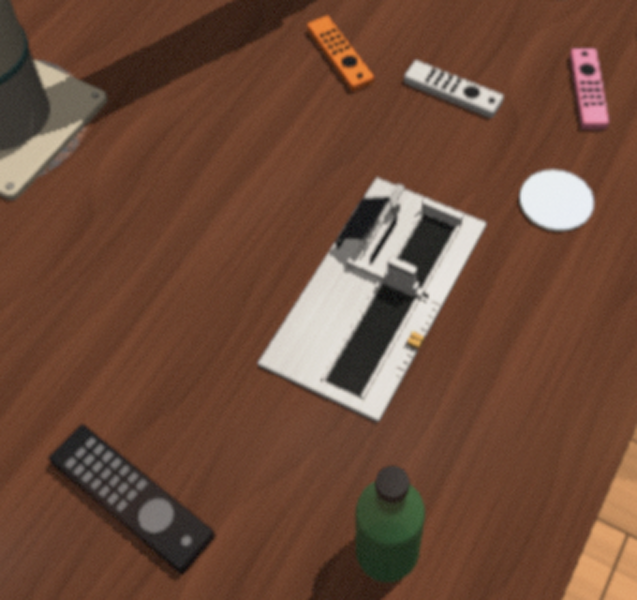

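Candidates shaped like the slim remote in the top view: pink (148,177), light grey/white (186,248) and orange (194,324). The only metal-looking one is the light one. Another pale object shows at the left edge, near (110,320), so I'll confirm with an enlarged crop.

```bash
python3 - <<'E'
import cv2,numpy as np
i=cv2.imread('pics/top0.png'); print(i[255:275,181:192].reshape(-1,3).mean(0), i[235:240,340:380].reshape(-1,3).mean(0), i[160:165,228:240].reshape(-1,3).mean(0))
a=i[140:400,0:260]
cv2.imwrite('pics/c.png',cv2.resize(a,(600,600),interpolation=cv2.INTER_CUBIC))
E
```

```text
[230.65909091 230.30454545 228.84545455] [240.03  241.68  243.495] [247. 246. 245.]
```

View pics/c.png

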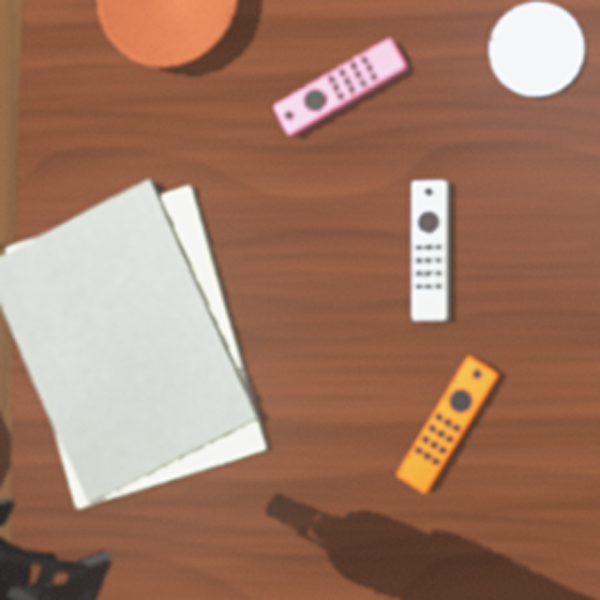

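The pale metal-grey remote at top (186,248) is the target. The object to its left is only a stack of papers. Next I'll measure the cradle and remote poses from both cameras.

```bash
cat >> h.py <<'E'
def quad(im,rect,thr,h,pad=6,white=True):
    """min-area rectangle in the world plane z=h of non-wood pixels in rect"""
    l,t,r,b=[int(v) for v in rect]; l-=pad;t-=pad;r+=pad;b+=pad
    c=im["color"][t:b,l:r].astype(int); m=((c.max(2)-c.min(2))<thr).astype(np.uint8)
    if white: m&=(c.min(2)>120).astype(np.uint8)
    n,lab,st,_=cv2.connectedComponentsWithStats(m); k=1+np.argmax(st[1:,4]); 
    cn=max(cv2.findContours((lab==k).astype(np.uint8),0,cv2.CHAIN_APPROX_NONE)[0],key=len)[:,0]+[l,t]
    w=onz(im,cn,h)[:,:2].astype(np.float32)
    return cv2.minAreaRect(w)
E
python3 - <<'E'
from h import *
from scipy.optimize import least_squares
for n,cr,rr in (("top",(262,183,402,257),(178,218,196,278)),("scene",(258,203,382,335),(338,140,386,173))):
    im=get_image(n)
    print(n,"cradle",quad(im,cr,50,8)); print("remote",quad(im,rr,50,16), quad(im,rr,50,8))
    g=lambda r,s=1:np.array([(u,v) for v in range(r[1],r[3],s) for u in range(r[0],r[2],s)])
    px=g(rr); X=cloud(im,px); X=X[(X[:,2]>10)&(X[:,2]<25)]; print("rem depth",len(X),np.median(X,0),cv2.minAreaRect(X[:,:2].astype(np.float32)))
    px=g(cr); X=cloud(im,px); print("hist",np.histogram(X[:,2],[-5,0,4,6,8,10,12,16,20,26,32,38,44,50,56,60,64,70,80]))
    T=X[(X[:,2]>40)]; print("high",len(T),np.median(T,0))
    # yellow marker
    c=im["color"][cr[1]-8:cr[3]+8,cr[0]-8:cr[2]+8]; hsv=cv2.cvtColor(c,cv2.COLOR_RGB2HSV)
    m=(hsv[...,0]>15)&(hsv[...,0]<30)&(hsv[...,1]>100)&(hsv[...,2]>150); v,u=np.nonzero(m)
    if len(u): p=[[u.mean()+cr[0]-8,v.mean()+cr[1]-8]]; print("marker",len(u),p,onz(im,p,10),u.min()+cr[0]-8,u.max()+cr[0]-8)
E
```

```text
top cradle ((580.4020385742188, 4.7642364501953125), (163.36988830566406, 313.5256652832031), 1.653007984161377)
remote ((516.581787109375, 345.6109313964844), (142.87049865722656, 37.489166259765625), 0.3338603377342224) ((516.933349609375, 347.9387512207031), (143.96153259277344, 37.77545928955078), 0.33384969830513)
rem depth 914 [516.63690635 345.2670854   15.56663304] ((517.8976440429688, 345.64251708984375), (136.9075164794922, 35.38549041748047), 0.2663141191005707)
hist (array([ 567,  669,  855, 2604, 2783, 1320,  473,  110,  102,  147,  132,
        113,  130,  135,  101,   64,    7,    0]), array([-5,  0,  4,  6,  8, 10, 12, 16, 20, 26, 32, 38, 44, 50, 56, 60, 64,
       70, 80]))
high 556 [532.29271726  59.28172866  53.28232186]
marker 47 [[np.float64(352.40425531914894), np.float64(185.63829787234042)]] [[657.35878527 -39.62297593  10.        ]] 349 355
scene cradle ((582.1205444335938, 8.405624389648438), (160.67831420898438, 313.91131591796875), 1.5648713111877441)
remote ((518.4684448242188, 348.9340515136719), (139.9779052734375, 37.331199645996094), 0.19957925379276276) ((515.7793579101562, 355.8005065917969), (140.9989471435547, 37.60348892211914), 0.19962093234062195)
rem depth 616 [519.13462735 346.18044221  15.97044065] ((518.1096801757812, 347.1100769042969), (44.96900939941406, 140.44558715820312), 89.82806396484375)
hist (array([4001, 4047, 1204, 1976, 2128, 1186,  582,  201,  179,  161,   99,
         89,   91,  110,   78,   51,   12,    0]), array([-5,  0,  4,  6,  8, 10, 12, 16, 20, 26, 32, 38, 44, 50, 56, 60, 64,
       70, 80]))
high 481 [545.87762327  40.10605095  54.59463116]
marker 36 [[np.float64(341.5), np.float64(290.6666666666667)]] [[655.91214597 -33.18560407  10.        ]] 338 345
```

```bash
python3 -m handwheel '[{"delta_pos":[2,-3.5,-0.5],"yaw":0.0474},{"delta_pos":[2,-3.5,-0.5],"yaw":0.0474},{"delta_pos":[2,-3.5,-0.5],"yaw":0.0474},{"delta_pos":[2,-3.5,-0.5],"yaw":0.0474},{"delta_pos":[2,-3.5,-0.5],"yaw":0.0474},{"delta_pos":[2,-3.5,-0.5],"yaw":0.0474},{"delta_pos":[2,-3.5,-0.5],"yaw":0.0474},{"delta_pos":[2,-3.5,-0.5],"yaw":0.0474},{"delta_pos":[2,-3.5,-0.5],"yaw":0.0474},{"delta_pos":[2,-3.5,-0.5],"yaw":0.0474}]' 1
python3 -m handwheel '[{"delta_pos":[1.8,-3.05,-0.9],"yaw":0},{"delta_pos":[1.8,-3.05,-0.9],"yaw":0},{"delta_pos":[1.8,-3.05,-0.9],"yaw":0},{"delta_pos":[1.8,-3.05,-0.9],"yaw":0},{"delta_pos":[1.8,-3.05,-0.9],"yaw":0},{"delta_pos":[1.8,-3.05,-0.9],"yaw":0},{"delta_pos":[1.8,-3.05,-0.9],"yaw":0},{"delta_pos":[0,0,0],"yaw":0},{"delta_pos":[0,0,0],"yaw":0}]'
```

```text
clock: 2.03
eef_pos: [481.1, 234.8, 181.4]
tool_rot: [3.141, 0.001, -3.111]
force: [0.9, 0.4, 0.4]
width: 85.8
gripper_force: 0.0
clock: 2.78
eef_pos: [606.7, 19.6, 117.5]
tool_rot: [-3.14, -0.001, -3.119]
force: [0.3, 1.0, 0.3]
width: 85.6
gripper_force: 0.0
```

```bash
python3 -m handwheel '[{"delta_pos":[0,0.2,-3],"yaw":0.006},{"delta_pos":[0,0,-3],"yaw":0},{"delta_pos":[0,0,-2],"yaw":0},{"delta_pos":[0,0,-1],"yaw":0},{"delta_pos":[0,0,0],"yaw":0}]'
python3 - <<'E'
from h import *
im=get_image("scene"); cv2.imwrite("pics/d.png",cv2.resize(im["color"][150:350,230:450,::-1],(660,600),interpolation=cv2.INTER_CUBIC))
E
```

```text
clock: 3.2
eef_pos: [604.3, 26.5, 26.4]
tool_rot: [3.141, -0.004, -3.105]
force: [0.7, 0.3, -0.3]
width: 85.6
gripper_force: 0.0
```

View pics/d.png

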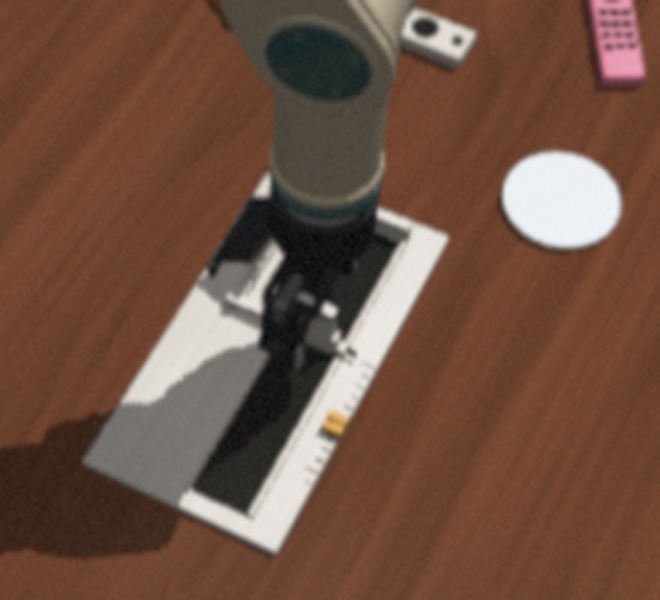

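The picture shows the end stop's tab between the two fingers, at crop (320,330), with the pointer at (347,352) and the brass clip at (335,425). I'll close on the tab.

```bash
python3 -m handwheel '[{"delta_pos":[0,0,0],"yaw":0},{"delta_pos":[0,0,0],"yaw":0},{"delta_pos":[0,0,0],"yaw":0},{"delta_pos":[0,0,0],"yaw":0},{"delta_pos":[0,0,0],"yaw":0},{"delta_pos":[0,0,0],"yaw":0},{"delta_pos":[0,0,0],"yaw":0},{"delta_pos":[0,0,0],"yaw":0},{"delta_pos":[0,0,0],"yaw":0},{"delta_pos":[0,0,0],"yaw":0}]' -1; python3 -c "
from h import *
print(status.read_state())"
```

```text
clock: 4.08
eef_pos: [606.7, 21.5, 29.1]
tool_rot: [-3.138, 0.001, -3.11]
force: [-0.1, -5.8, 4.6]
width: 9.3
gripper_force: 59.1
{'clock': 4.0833, 'qpos': array([-0.02831803,  0.83871774, -0.08988322,  1.77959483,  0.13981291,
        0.52924858,  1.39293414]), 'qd': array([-0.00138159,  0.00029697,  0.00065658, -0.0013538 ,  0.00135084,
       -0.00097838, -0.00205742]), 'tau': array([ -3.58146563, -55.91974139,  -4.0471141 , -11.21500164,
        -0.76815398,  -0.48303712,   0.07232734]), 'eef_pos': array([606.65638271,  21.51094482,  29.06146239]), 'tool_rot': array([-3.13801170e+00,  5.10161755e-04, -3.11010290e+00]), 'force': array([-0.13339376, -5.81071403,  4.56671876]), 'torque': array([-1.01569323,  0.07598661, -0.08943599]), 'gripper_force': 59.0827614068985, 'width': 9.284091472687944}
```

```bash
python3 -m handwheel '[{"delta_pos":[0.02,-0.4,0],"yaw":0},{"delta_pos":[0.02,-0.8,0],"yaw":0},{"delta_pos":[0.02,-0.9,0],"yaw":0},{"delta_pos":[0.02,-0.9,0],"yaw":0},{"delta_pos":[0.02,-0.9,0],"yaw":0},{"delta_pos":[0.02,-0.9,0],"yaw":0},{"delta_pos":[0.02,-0.8,0],"yaw":0},{"delta_pos":[0.02,-0.4,0],"yaw":0},{"delta_pos":[0,0,0],"yaw":0},{"delta_pos":[0,0,0],"yaw":0}]'
```

```text
clock: 4.92
eef_pos: [608.2, -31.1, 29.0]
tool_rot: [3.137, 0.001, -3.106]
force: [-2.3, 6.9, 4.6]
width: 9.1
gripper_force: 59.9
```

```bash
python3 -m handwheel '[{"delta_pos":[0,-0.4,0],"yaw":0},{"delta_pos":[0,-0.4,0],"yaw":0},{"delta_pos":[0,-0.3,0],"yaw":0},{"delta_pos":[0,0,0],"yaw":0},{"delta_pos":[0,0,0],"yaw":0},{"delta_pos":[0,0,0],"yaw":0}]'; python3 - <<'E'
from h import *
for n in ("scene",):
    im=get_image(n); cv2.imwrite("pics/e.png",cv2.resize(im["color"][230:320,300:400,::-1],(660,594),interpolation=cv2.INTER_CUBIC))
E
```

```text
clock: 5.42
eef_pos: [608.5, -41.7, 29.0]
tool_rot: [3.137, 0.002, -3.106]
force: [-1.4, 7.2, 6.4]
width: 8.9
gripper_force: 59.9
```

View pics/e.png

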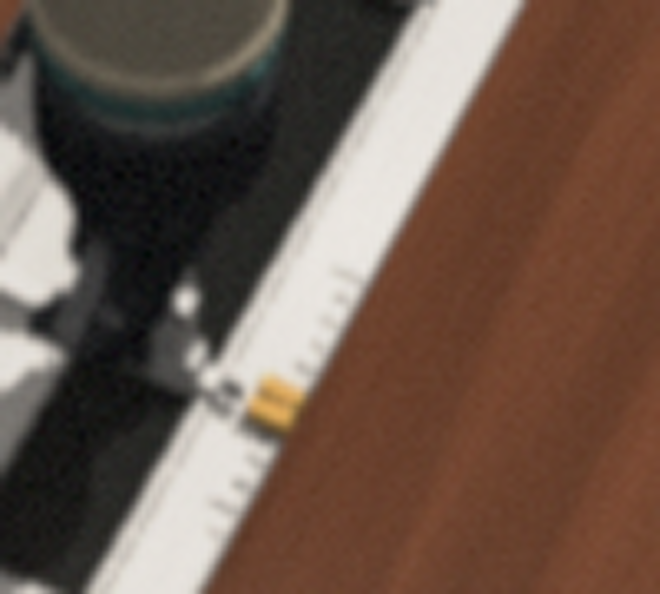

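Pulled about 63 mm. The pointer, at crop (230,400), stands slightly past the clip's line at (277,400), which leaves room for spring-back. Releasing now.

```bash
python3 -m handwheel '[{"delta_pos":[0,0,0],"yaw":0},{"delta_pos":[0,0,0],"yaw":0},{"delta_pos":[0,0,0],"yaw":0},{"delta_pos":[0,0,0],"yaw":0},{"delta_pos":[0,0,0],"yaw":0},{"delta_pos":[0,0,0],"yaw":0},{"delta_pos":[0,0,0],"yaw":0},{"delta_pos":[0,0,0],"yaw":0}]' 1
python3 -m handwheel '[{"delta_pos":[0,0,2],"yaw":0},{"delta_pos":[0,0,3],"yaw":0},{"delta_pos":[0,0,3],"yaw":0},{"delta_pos":[0,2,2],"yaw":0},{"delta_pos":[0,3,0],"yaw":0},{"delta_pos":[0,3,0],"yaw":0},{"delta_pos":[0,3,0],"yaw":0},{"delta_pos":[0,0,0],"yaw":0},{"delta_pos":[0,0,0],"yaw":0},{"delta_pos":[0,0,0],"yaw":0}]' -1
python3 - <<'E'
from h import *
im=get_image("scene"); a=cv2.resize(im["color"][250:315,300:370,::-1],(560,520),interpolation=cv2.INTER_CUBIC)
cv2.imwrite("pics/f.png",a)
im=get_image("top"); b=im["color"][170:230,320:380,::-1]; cv2.imwrite("pics/g.png",cv2.resize(b,(540,540),interpolation=cv2.INTER_CUBIC))
E
```

```text
clock: 6.13
eef_pos: [607.8, -46.3, 28.3]
tool_rot: [-3.141, -0.0, -3.108]
force: [-0.9, -0.4, -1.0]
width: 85.1
gripper_force: 0.0
clock: 6.97
eef_pos: [607.7, 63.4, 128.2]
tool_rot: [-3.141, -0.0, -3.107]
force: [-0.2, -0.9, 0.3]
width: 0.3
gripper_force: 0.0
```

View pics/f.png

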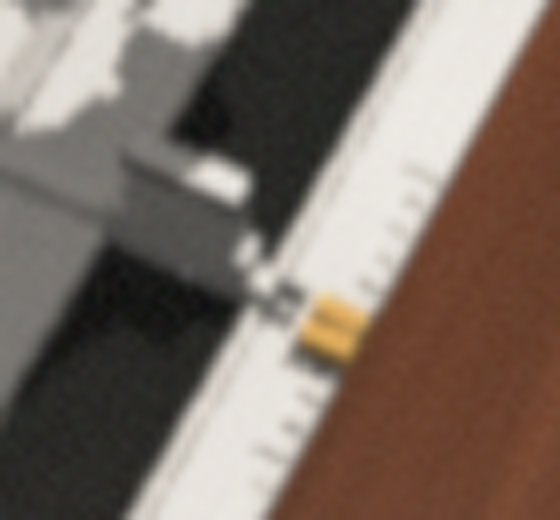

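View pics/g.png

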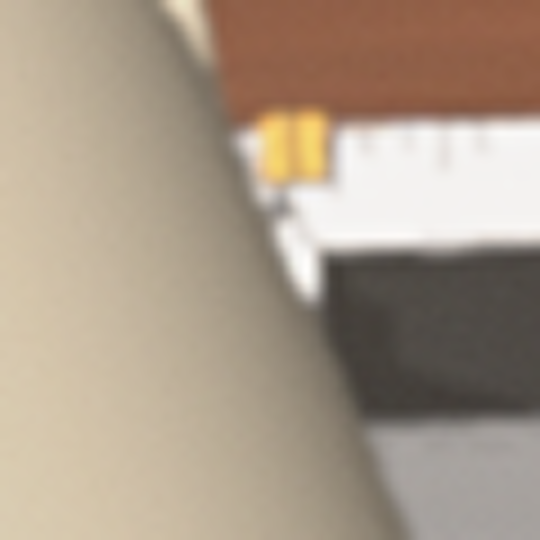

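Step 1 is done: the pointer lies about 0 to 3 mm from the clip's line. In the top crop it is at (280,200) against the line at (295,145), and the scene view agrees. Next is the cover.

```bash
python3 -m handwheel '[{"delta_pos":[-3.2,0.3,0],"yaw":0},{"delta_pos":[-3.3,0.4,0],"yaw":0},{"delta_pos":[0,0,-2],"yaw":0},{"delta_pos":[0,0,-2],"yaw":0},{"delta_pos":[0,0,-1],"yaw":0},{"delta_pos":[0,0,-0.8],"yaw":0},{"delta_pos":[0,0,-0.8],"yaw":0},{"delta_pos":[0,0,-0.8],"yaw":0},{"delta_pos":[0,0,0],"yaw":0},{"delta_pos":[0,0,0],"yaw":0}]'
python3 -m handwheel '[{"delta_pos":[0,0,-0.4],"yaw":0},{"delta_pos":[0,0,-0.4],"yaw":0},{"delta_pos":[0,0,-0.4],"yaw":0},{"delta_pos":[0,0,-0.3],"yaw":0},{"delta_pos":[0,0,0],"yaw":0}]'
```

```text
clock: 7.9
eef_pos: [542.8, 70.8, 54.1]
tool_rot: [-3.141, -0.001, -3.108]
force: [-0.9, 0.1, -0.3]
width: 0.0
gripper_force: 0.0
clock: 8.32
eef_pos: [542.6, 71.0, 38.9]
tool_rot: [-3.141, -0.001, -3.107]
force: [0.2, 0.5, -0.2]
width: -0.3
gripper_force: 0.0
```

```bash
python3 -m handwheel '[{"delta_pos":[0,0,-0.2],"yaw":0},{"delta_pos":[0,0,-0.2],"yaw":0},{"delta_pos":[0,0,-0.2],"yaw":0},{"delta_pos":[0,0,0],"yaw":0},{"delta_pos":[0,0,0],"yaw":0},{"delta_pos":[0,0,0],"yaw":0}]'
```

```text
clock: 8.82
eef_pos: [542.3, 71.1, 33.8]
tool_rot: [-3.141, -0.001, -3.107]
force: [-0.4, 0.1, 9.0]
width: -0.3
gripper_force: 4.3
```

```bash
python3 -m handwheel '[{"delta_pos":[0,0,-0.2],"yaw":0},{"delta_pos":[0,0,-0.2],"yaw":0},{"delta_pos":[0,0,0],"yaw":0},{"delta_pos":[0,0,0],"yaw":0},{"delta_pos":[0,0,0],"yaw":0}]'
python3 -m handwheel '[{"delta_pos":[0,0,3],"yaw":0},{"delta_pos":[0,0,4],"yaw":0},{"delta_pos":[0,2,3],"yaw":0},{"delta_pos":[0,4,0],"yaw":0},{"delta_pos":[0,4,0],"yaw":0},{"delta_pos":[0,4,0],"yaw":0},{"delta_pos":[0,4,0],"yaw":0},{"delta_pos":[0,4,0],"yaw":0},{"delta_pos":[0,3,0],"yaw":0},{"delta_pos":[0,0,0],"yaw":0}]' 1
python3 - <<'E'
from h import *
for n,rr,cv in (("top",(178,218,196,278),(270,215,335,258)),("scene",(338,140,386,173),(285,195,345,275))):
    im=get_image(n); print(n,"remote",quad(im,rr,50,16))
    X=cloud(im,np.array([(u,v) for v in range(cv[1],cv[3]) for u in range(cv[0],cv[2])]))
    d=X[:,:2]-[606.3,7.3]; a=.028; cx=d[:,0]*np.cos(a)+d[:,1]*np.sin(a); cy=-d[:,0]*np.sin(a)+d[:,1]*np.cos(a)
    m=(cy>40)&(cy<90)
    for lo,hi in((-93,-85),(-80,-72),(-70,-62),(-60,-51)):
        q=X[m&(cx>lo)&(cx<hi),2]; print(lo,len(q),np.median(q) if len(q) else None)
    save(im,"h_"+n)
E
```

```text
clock: 9.23
eef_pos: [542.5, 71.1, 32.9]
tool_rot: [-3.141, 0.0, -3.107]
force: [-7.7, -0.4, 36.8]
width: 0.0
gripper_force: 18.6
clock: 10.07
eef_pos: [539.8, 330.9, 128.8]
tool_rot: [3.135, -0.001, -3.097]
force: [-0.2, 0.3, 0.2]
width: 85.4
gripper_force: 0.0
top remote ((493.44610595703125, 346.64569091796875), (96.34032440185547, 35.04770278930664), 0.26984903216362)
-93 77 34.0303432381595
-80 77 33.881600587994626
-70 83 34.03434450117061
-60 90 34.331594076164606
scene remote ((518.6092529296875, 348.7513732910156), (140.87876892089844, 37.724918365478516), 0.17912723124027252)
-93 60 33.963804438701345
-80 66 33.57850774939311
-70 65 33.793672127485706
-60 69 34.163976964155836
```

The cover is flat at z≈34 across its whole width in both views, so it is shut. Next I'll grasp the remote 20 mm towards its +x end.

```bash
python3 -m handwheel '[{"delta_pos":[0,1,-2],"yaw":-0.02},{"delta_pos":[0,0.3,-3],"yaw":0},{"delta_pos":[0,0,-2],"yaw":0},{"delta_pos":[0,0,-1],"yaw":0},{"delta_pos":[0,0,0],"yaw":0},{"delta_pos":[0,0,0],"yaw":0},{"delta_pos":[0,0,0],"yaw":0}]'
```

```text
clock: 10.75
eef_pos: [544.0, 333.5, 50.6]
tool_rot: [3.141, 0.002, -3.129]
force: [0.4, 0.6, 0.7]
width: 85.7
gripper_force: 0.0
```

```bash
python3 -m handwheel '[{"delta_pos":[-0.6,1.3,-1],"yaw":-0.009},{"delta_pos":[0,0,-1.2],"yaw":0},{"delta_pos":[0,0,-1.2],"yaw":0},{"delta_pos":[0,0,-0.8],"yaw":0},{"delta_pos":[0,0,0],"yaw":0},{"delta_pos":[0,0,0],"yaw":0},{"delta_pos":[0,0,0],"yaw":0}]'
```

```text
clock: 11.33
eef_pos: [537.4, 346.6, 7.4]
tool_rot: [-3.141, 0.0, -3.137]
force: [-0.4, 0.0, 1.2]
width: 85.2
gripper_force: 0.0
```

```bash
python3 -m handwheel '[{"delta_pos":[0,0,-0.35],"yaw":0},{"delta_pos":[0,0,0],"yaw":0},{"delta_pos":[0,0,0],"yaw":0},{"delta_pos":[0,0,0],"yaw":0},{"delta_pos":[0,0,0],"yaw":0},{"delta_pos":[0,0,0],"yaw":0},{"delta_pos":[0,0,0],"yaw":0},{"delta_pos":[0,0,0],"yaw":0},{"delta_pos":[0,0,0],"yaw":0},{"delta_pos":[0,0,0],"yaw":0}]' -1
python3 -m handwheel '[{"delta_pos":[0,0,0.5],"yaw":0},{"delta_pos":[0,0,1],"yaw":0},{"delta_pos":[0,0,2],"yaw":0},{"delta_pos":[0,0,2],"yaw":0},{"delta_pos":[0,0,2],"yaw":0},{"delta_pos":[0,0,0],"yaw":0},{"delta_pos":[0,0,0],"yaw":0}]'
```

```text
clock: 12.17
eef_pos: [537.3, 347.3, 4.4]
tool_rot: [3.141, 0.001, -3.137]
force: [-0.1, 0.2, 4.1]
width: 34.2
gripper_force: 60.8
clock: 12.75
eef_pos: [537.5, 347.4, 80.3]
tool_rot: [3.14, 0.002, -3.136]
force: [0.1, -0.5, -0.9]
width: 34.1
gripper_force: 60.2
```

```bash
python3 -m handwheel '[{"delta_pos":[0.52,-2.4,0.5],"yaw":-0.119},{"delta_pos":[0.52,-2.4,0.5],"yaw":-0.119},{"delta_pos":[0.52,-2.4,0.5],"yaw":-0.119},{"delta_pos":[0.52,-2.4,0],"yaw":-0.119},{"delta_pos":[0.52,-2.4,0],"yaw":-0.119},{"delta_pos":[0.52,-2.4,0],"yaw":-0.119},{"delta_pos":[0.52,-2.4,0],"yaw":-0.119},{"delta_pos":[0.52,-2.4,0],"yaw":-0.119},{"delta_pos":[0.52,-2.4,0],"yaw":-0.119},{"delta_pos":[0.52,-2.4,0],"yaw":-0.119}]'
python3 -m handwheel '[{"delta_pos":[0.52,-2.4,0],"yaw":-0.119},{"delta_pos":[0.52,-2.4,0],"yaw":-0.119},{"delta_pos":[0.52,-2.4,0],"yaw":-0.119},{"delta_pos":[0,0,0],"yaw":0},{"delta_pos":[0,0,0],"yaw":0},{"delta_pos":[0,0,0],"yaw":0}]'
python3 - <<'E'
from h import *
im=get_image("scene"); cv2.imwrite("pics/i.png",cv2.resize(im["color"][180:340,240:400,::-1],(600,600),interpolation=cv2.INTER_CUBIC))
E
```

```text
clock: 13.58
eef_pos: [587.8, 105.6, 92.6]
tool_rot: [-3.139, -0.0, 1.951]
force: [0.4, -0.5, -1.1]
width: 34.5
gripper_force: 60.1
clock: 14.08
eef_pos: [603.4, 35.9, 92.8]
tool_rot: [-3.139, -0.001, 1.601]
force: [-0.5, 1.2, -0.9]
width: 34.0
gripper_force: 60.1
```

View pics/i.png

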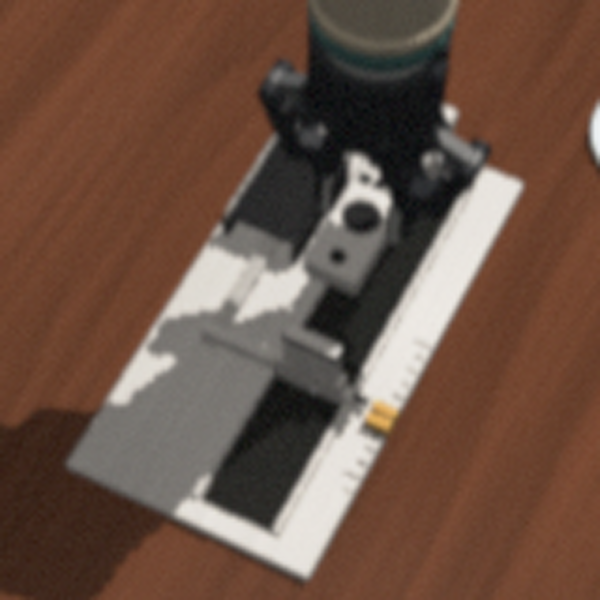

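The scene view shows the remote held buttons up at crop (350,230), in line with the bay. Descending now.

```bash
python3 -m handwheel '[{"delta_pos":[0.22,-0.4,0],"yaw":-0.002},{"delta_pos":[0,0,-2],"yaw":0},{"delta_pos":[0,0,-2],"yaw":0},{"delta_pos":[0,0,-1.5],"yaw":0},{"delta_pos":[0,0,-0.5],"yaw":0},{"delta_pos":[0,0,0],"yaw":0},{"delta_pos":[0,0,0],"yaw":0},{"delta_pos":[0,0,0],"yaw":0}]'
```

```text
clock: 14.8
eef_pos: [607.5, 31.1, 34.8]
tool_rot: [3.14, -0.0, 1.598]
force: [0.3, -0.5, -1.3]
width: 34.1
gripper_force: 60.2
```

```bash
python3 -m handwheel '[{"delta_pos":[-0.15,0,-0.7],"yaw":0},{"delta_pos":[0,0,-0.7],"yaw":0},{"delta_pos":[0,0,-0.5],"yaw":0},{"delta_pos":[0,0,-0.2],"yaw":0},{"delta_pos":[0,0,0],"yaw":0},{"delta_pos":[0,0,0],"yaw":0},{"delta_pos":[0,0,0],"yaw":0}]'
```

```text
clock: 15.38
eef_pos: [605.2, 30.9, 12.6]
tool_rot: [-3.142, 0.0, 1.598]
force: [-0.7, 0.1, -0.1]
width: 33.9
gripper_force: 60.2
```

```bash
python3 -m handwheel '[{"delta_pos":[0,0,0],"yaw":0},{"delta_pos":[0,0,0],"yaw":0},{"delta_pos":[0,0,0],"yaw":0},{"delta_pos":[0,0,0],"yaw":0}]' 0.08
python3 -m handwheel '[{"delta_pos":[0,0,1],"yaw":0},{"delta_pos":[0,0,2],"yaw":0},{"delta_pos":[0,0,3],"yaw":0},{"delta_pos":[0,0,4],"yaw":0},{"delta_pos":[-3,0,2],"yaw":0},{"delta_pos":[-4,0,0],"yaw":0},{"delta_pos":[-4,0,0],"yaw":0},{"delta_pos":[-4,0,0],"yaw":0},{"delta_pos":[0,0,0],"yaw":0},{"delta_pos":[0,0,0],"yaw":0}]'
python3 - <<'E'
from h import *
a=.028
def cr(X): 
    d=np.asarray(X)[:,:2]-[606.3,7.3]; return np.c_[d[:,0]*np.cos(a)+d[:,1]*np.sin(a),-d[:,0]*np.sin(a)+d[:,1]*np.cos(a),np.asarray(X)[:,2]]
for n,rc in (("top",(262,183,402,257)),("scene",(258,203,382,335))):
    im=get_image(n); C=cr(cloud(im,np.array([(u,v) for v in range(rc[1],rc[3]) for u in range(rc[0],rc[2])])))
    m=(abs(C[:,0])<26)&(C[:,1]>-35)&(C[:,1]<126)&(C[:,2]>17)&(C[:,2]<32); Q=C[m]
    print(n,len(Q),cv2.minAreaRect(Q[:,:2].astype(np.float32)),np.median(Q,0))
    A=np.c_[Q[:,:2],np.ones(len(Q))]; print("plane",np.linalg.lstsq(A,Q[:,2],rcond=None)[0])
    j=C[(abs(C[:,0])<18)&(C[:,2]>45)&(C[:,2]<66)]; print("jaw",len(j),np.median(j,0))
im=get_image("scene"); cv2.imwrite("pics/j.png",cv2.resize(im["color"][180:340,240:400,::-1],(600,600),interpolation=cv2.INTER_CUBIC))
E
```

```text
clock: 15.72
eef_pos: [605.3, 31.0, 12.9]
tool_rot: [3.141, -0.0, 1.598]
force: [-0.0, -0.0, -0.2]
width: 46.0
gripper_force: 0.0
clock: 16.55
eef_pos: [452.4, 31.1, 133.6]
tool_rot: [-3.14, -0.001, 1.598]
force: [1.1, -0.3, -0.5]
width: 45.9
gripper_force: 0.0
top 971 ((-0.7240142822265625, 43.52659606933594), (140.00030517578125, 36.4197998046875), 89.54291534423828) [-0.91595904 42.8172982  23.92589647]
plane [ 4.14472163e-03 -2.37058073e-03  2.39862408e+01]
jaw 80 [ -0.18248625 -43.26041667  61.68040539]
scene 759 ((1.7241754531860352, 50.119300842285156), (41.94602966308594, 152.46340942382812), 2.4797165393829346) [ 2.87662563 43.56062045 24.09610089]
plane [-1.33342862e-02 -6.48471734e-04  2.40070749e+01]
jaw 111 [  1.36195853 -45.18565088  59.86815511]
```

View pics/j.png

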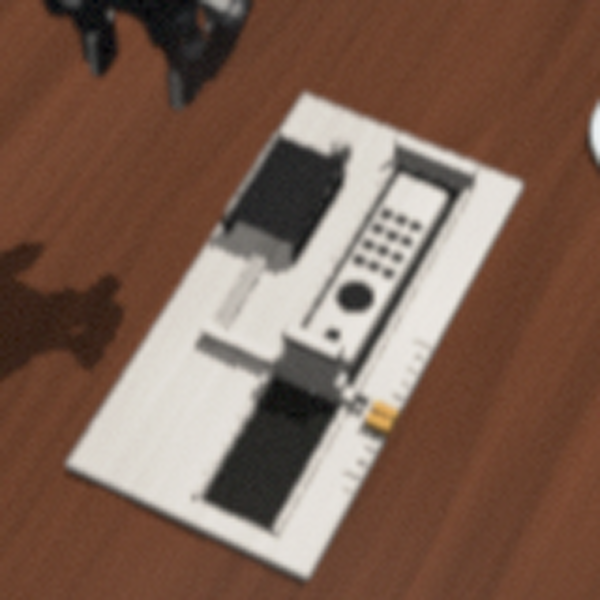

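```bash
python3 - <<'E'
from h import *
ims=[get_image("top") for _ in range(8)]; im=ims[0]
c=np.mean([i["color"].astype(float) for i in ims],0).astype(np.uint8)
cv2.imwrite("pics/k.png",cv2.resize(c[176:221,325:380,::-1],(733,600),interpolation=cv2.INTER_CUBIC))
a=.028; R=np.array([[np.cos(a),-np.sin(a)],[np.sin(a),np.cos(a)]])
W=lambda x,y,z: np.r_[R@[x,y]+[605.4,5.5],z]
for y in (-53,-45,-37): print(y,"tip",(proj(im,W(36,y,16.5))-[325,176])*13.33,"clip",(proj(im,W(47,y,10))-[325,176])*13.33)
E
```

```text
-53 tip [[409.02452986 204.48495963]] clip [[403.20203324 147.99603217]]
-45 tip [[362.77944685 206.21737699]] clip [[357.27212503 149.71268458]]
-37 tip [[316.5234836  207.95574641]] clip [[311.33158167 151.43568584]]
```

View pics/k.png

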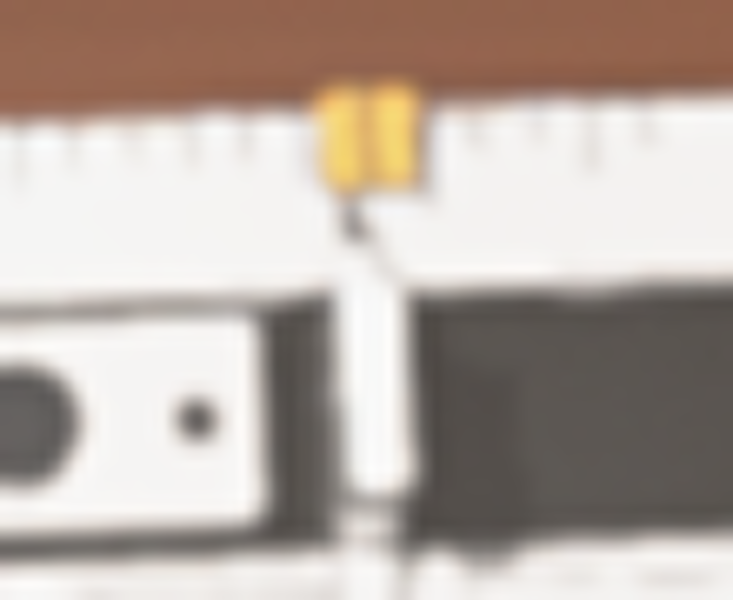

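The remote lies flat in the bay with its top at z≈24 and about 1 mm off the middle line. The cover is shut. The pointer, at crop (350,215), is about 0 to 4 mm from the clip's line at (370,140), so it is inside the clip's width. Handing in.

```bash
python3 -c "
from h import *
print(ctrl.finish_job())"
```

```text
the job is handed in; nothing more can be done
None
```

I've handed the job in; the call returned no verdict. In the last images the pointer was within the marker clip's width (about 4 mm off its line at most), the cover was shut, and the slim remote lay flat, buttons up, in the bay.

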